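# Key the drive spindle home and lock it with the slotted plate

### The arm

A 7-joint arm with a two-finger parallel gripper is mounted at the origin on a cart in front of the work surface, level with it; the furniture and walls round the work are solid. World frame = base frame: x ahead of the robot, y to its left, z up, the work surface at z = 0. Lengths are in m, angles in rad, forces in N, time in s.
With the tool pointing down it reaches from about 0.4 to 0.85 m from the base axis. Payload 4.5 kg.
Tool frame: the origin (TCP) lies midway between the tips of the shut fingers; the grasp point (between the pads) lies grip_depth behind it (grip_depth is the distance from the TCP to the grasp point, in m); z points along the fingers, y is the line along which they close (so a half turn about z gives the same grasp; the last joint's range is limited). The gripper opens to 85 mm and grips with 20 to 120 N. Pads are 22 mm wide; open, the fingers measure 114 mm over their backs; the gripper's body (76 mm by 85 mm) begins 54 mm behind the grasp point. The pads swing forward as they close: fully open they stand 13 mm farther back than shut.
Start: joints at [1.224, 0.689, -0.195, 1.565, 0.157, 0.902, -0.215], TCP at [0.232, -0.58, 0.231] pointing down, gripper open.
Joint ranges: [-3.01, 3.01], [-0.46, 2.08], [-1.47, 1.51], [0.13, 2.56], [-1, 4.14], [0.04, 2.09], [-2.66, 2.66]. Speed limits (rad/s): [2.57, 2.57, 3.14, 3.14, 3.14, 3.14, 3.14].

### API

Orientations are given as [roll, pitch, yaw] about the fixed x, y, z axes, in that order (R = Rz(yaw) Ry(pitch) Rx(roll)).
In Python, from plant import state, snapshot, close_job, grip_depth gives the robot as it stands. The module is installed in compiled form; this text tells all that it offers.
- The arm moves only by the tool play_rows, never from a script. Its argument "targets" is a list of rows, each a list of 3 entries, a list of its own where there are three numbers: the closure, from 0 (fully open) to 1 (shut), then the shift along the tool's x, y, z scaled (see below), then the turn about the tool's z scaled (see below). In form: [[jaw, [tx, ty, tz], yaw], ...]. A call has 1 to 8 rows; each row shifts and turns the commanded pose from where the row before left it, along the tool's axes as they then stand; what a row does not reach is not made up. The controller multiplies each number of a shift by 0.025 m and each number of a turn by 0.12 rad. A row lasts 1/12 s, in which the tool goes at most 41.7 mm and 7.16 degrees, less where a joint would pass 70% of its speed; a pose out of reach is approached as far as the arm can. A call with a number of a shift or a turn outside -1 to 1 is refused whole. A call with a gripper value outside its range is refused whole. The fingers move at their own pace and stop on an object; "newtons" is the grip in N (left out, the last holds). Time passes only in rows, so rows that do not move let the fingers close. It gives the time, the measured TCP pose, the force, the opening and the grip force at its end, in the units of the state.
- state(): the state, without advancing time (a new reading comes with each control period).
- snapshot(name): name is "side" or "top"; returns a dict with "img" (384x512x3 uint8, red, green, blue), "vertical_fov" (degrees; the focal length in pixels is half the picture's height over the tangent of half this angle, whatever the lens; pixels are square), "cx", "cy" (the principal point, pixels), "rvec" (rotation vector, rad) and "tvec" (3), from world to camera coordinates, as OpenCV has them. Camera axes: x right, y down, z forward; pixel columns grow to the right and rows downward; lengths in m; the calibration is good to about 2 mm. A picture is of the moment at which its call begins. There is no depth.
- close_job(): hands the job in; it is judged then, once.
The state is a dict: "time": time; "joint_positions": joint angles; "qvel": joint speeds; "tau": joint torques, N m; "tool_pos": TCP position; "ee_rot": TCP orientation; "wrist_force": force on the tool from outside, world axes, zero at the start; "ft_torque": the same for the moment, N m; "gripper_width": finger opening in m; "finger_force": force on a finger pad.
Only numpy, scipy, OpenCV 4.12 (cv2) and the standard library are available. Lean on these libraries where they do the work, as an engineer would, in place of code of your own. Each camera call takes 0.05 s, during which the arm holds its last target. There are 200 camera calls.

### The job

Take the spindle out of its stand and put its shaft into the bore of the drive unit: turn it, resting lightly on its key, until the key finds the keyway and the spindle drops fully home. Then slide the slotted plate sideways under the two rails on top of the drive, its slot passing round the spindle's neck, until the neck stands at the bottom of the slot, and let go. Leave the plate with the round hole, the two bottles and the beaker standing where they are.

Things in the scene. Friction and masses are not known exactly. Their poses are not given: they have to be found in the camera images.
- drive: Grey box-shaped drive unit, 150 x 150 x 75 high, fixed. Origin: centre of its underside, on the vertical bore axis; its black front panel looks to its -x; z up. In its top is a round recess, 60 in diameter, 8 deep; the recess floor is a steel bush with the bore. Two lipped aluminium rails stand on top, either side of the recess, along the drive's y.
- seat (a point): Point on the bore axis in the bush's face, 67 above the drive's underside; axes as the drive. Bore diameter 26.5, 55 deep, with one keyway, 13 wide, out to 22 from the axis. The keyway's direction varies: within 0.5 rad either way of the drive's -x (front); it is not given and must be seen or felt by turning. The spindle's collar rests on this face when home.
- deck (a point): Point on the bore axis at the height of the drive's flat top, 75 above its underside; axes as the drive. The plate lies on this top when home.
- rail_mouth (a point): Entry end (+y) of the slide way: on its middle line, on the flat top, 77 from the bore axis; axes as the drive. Rails run from y = -60 to +60 about the axis, with flared lead-ins out to here. Inner walls 82 apart, lips 62 apart, lip underside 11 above the top, lip upper face 16 above it.
- spindle: Steel keyed spindle, 122 long, about 0.3 kg, upright in the stand. Origin: on its axis at the collar's underside, z up. Shaft below it: diameter 24, 50 long, its last 7 tapered to diameter 15. Collar: diameter 52, 8 thick. Neck: diameter 18, up to z = 32. Black head: z = 32 to 72, 50 long in x, 22 thick in y. Before the drop its origin is 28 above seat, home 0.
- key_foot (a point): Foot of the key, at its outer edge: 19 from the axis on the spindle's -x side, 28 below its origin; axes as the spindle. The key, 9 wide, runs from here up to the collar. The last 22 of the shaft are plain and enter the bore at any angle; then the key rests on the bush's face until it is turned to within about 0.1 rad of the keyway, and drops 28 by weight or a light push.
- head (a point): Middle of the spindle's grip head, 52 above the spindle's origin; axes as the spindle. Flat faces, 22 apart, look to +y and -y.
- stand: Grey plastic block, 90 x 90 x 60 high, fixed, with a plain vertical hole of diameter 46 through its middle; the spindle's collar rests on its top. Origin: centre of its underside.
- slotted_plate: Loose flat aluminium plate, 76 wide (x), 137 long (y = -42 to +95), 6 thick, about 0.14 kg, lying flat, tab up. An open slot, 26 wide, runs from its -y end in to y = +13. Origin: underside, middle line of the slot, 13 from its closed end: on the bore axis when home, with the plate's axes parallel to the drive's.
- tab (a point): Middle of the slotted plate's upright holding tab, at the plate's y = +87, 30 above its underside; axes as the plate. The tab is 36 wide in x, 12 thick in y, its top 48 above the underside.
- holed_plate: Plate of the same outline and tab, with a closed round hole (diameter 26) in place of the open slot. Not wanted: leave it. The two plates swap places from run to run.
- reagent_bottle: Capped clear bottle, 70 in diameter, 142 high, bystander. Origin: centre of its underside.
- small_bottle: Capped clear bottle, 56 in diameter, 110 high, bystander. Origin: centre of its underside.
- beaker: Clear beaker, 73 in diameter, 93 high, bystander. Origin: centre of its underside.
There are look-alikes about, which are no part of the job. What is shaped like the spindle but blue or green is not meant.

How it is judged:
By the outcome, as a careful person would: the job done as asked, in the order asked, and still so for the second after the job is handed in, with the robot touching nothing.
It also fails if it takes over 64 s, if anything falls off the work surface, if the arm or the gripper's body presses on something with over 40 N, if the wrist force passes 120 N, or if a joint passes its speed limit or range.

## Working session

There is one attempt and no reset: what is moved stays moved. The work goes in short steps, Python scripts to look and compute and a tool call to move; the robot and the scene stay as the last step left them, time stands still between calls to the robot, and variables do not carry over. Pictures are saved under pics/ and viewed, at most 10 in all, crops included, and the job is handed in when it is done.

Besides the shell and the picture viewer there is one more tool, called by a JSON object that holds its "fn" and its "kwargs". play_rows: Moves the arm, as the interface text tells. Its arguments: {"type":"object","properties":{"targets":{"type":"array","items":{"type":"array"}},"newtons":{"type":"number"}},"required":["targets"]}

```bash
mkdir -p pics; cat > h.py <<'E'
import numpy as np, cv2
from plant import state, snapshot, close_job, grip_depth
def cam(s):
    f=s["img"].shape[0]/2/np.tan(np.radians(s["vertical_fov"])/2)
    K=np.array([[f,0,s["cx"]],[0,f,s["cy"]],[0,0,1.]])
    R=cv2.Rodrigues(np.array(s["rvec"],float))[0]
    return K,R,np.array(s["tvec"],float).ravel()
def ray(s,u,v,z):
    K,R,t=cam(s); d=R.T@np.linalg.solve(K,[u,v,1.]); c=-R.T@t
    return c+d*(z-c[2])/d[2]
def proj(s,p):
    K,R,t=cam(s); q=K@(R@np.array(p,float)+t); return q[:2]/q[2]
def save(s,n,box=None,k=1):
    im=s["img"][:,:,::-1]
    if box: im=im[box[1]:box[3],box[0]:box[2]]
    cv2.imwrite("pics/"+n,cv2.resize(im,None,fx=k,fy=k,interpolation=cv2.INTER_CUBIC))
E
python3 - <<'E'
from h import *
import pickle
print(grip_depth,state())
for n in("top","side"):
    s=snapshot(n); pickle.dump(s,open(n+"0.pkl","wb")); save(s,n+"0.png",None,1.5)
    K,R,t=cam(s); print(n,K[0,0],s["cx"],s["cy"],-R.T@t,R.round(2).tolist())
E
```

```text
0.0187 {'time': 0.0, 'joint_positions': array([ 1.22379569,  0.69001558, -0.19452579,  1.56635088,  0.15725559,
        0.90247891, -0.21512081]), 'qvel': array([-3.22855422e-04,  3.51612046e-04,  1.10755950e-03, -4.57929492e-04,
       -4.57451480e-04,  1.98281592e-03,  6.58486773e-05]), 'tau': array([ 2.94274023e-04, -5.39597046e+01, -1.26642879e+00, -1.58535933e+01,
        9.11497831e-03,  9.61265032e-03,  6.23307699e-06]), 'tool_pos': array([ 0.23201814, -0.57963619,  0.23046279]), 'ee_rot': array([-3.13972905e+00,  8.78896963e-05,  3.80846716e-01]), 'wrist_force': array([ 0.31464167,  0.70778476, -0.05076287]), 'ft_torque': array([ 0.02437005,  0.00736431, -0.00150109]), 'finger_force': 0.0, 'gripper_width': 0.08527060827399778}
top 369.5223778906478 261.60092177045186 194.86746033148546 [ 0.34443716 -0.05964634  1.39207023] [[-0.01, -1.0, 0.01], [-0.99, 0.01, -0.11], [0.11, -0.01, -0.99]]
side 425.6825320754213 248.83375754451055 188.82267560027876 [0.50953774 0.91931771 0.99091537] [[-1.0, 0.01, -0.01], [0.02, 0.67, -0.74], [-0.0, -0.74, -0.67]]
```

View pics/top0.png

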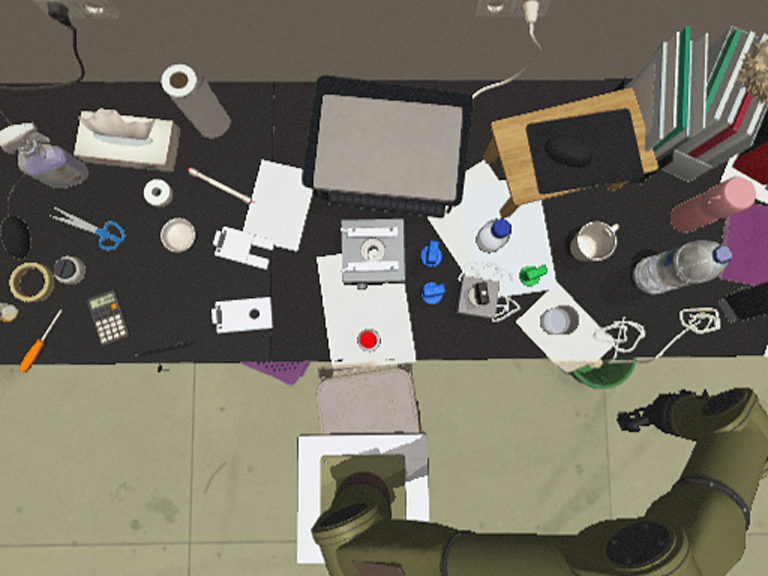

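View pics/side0.png

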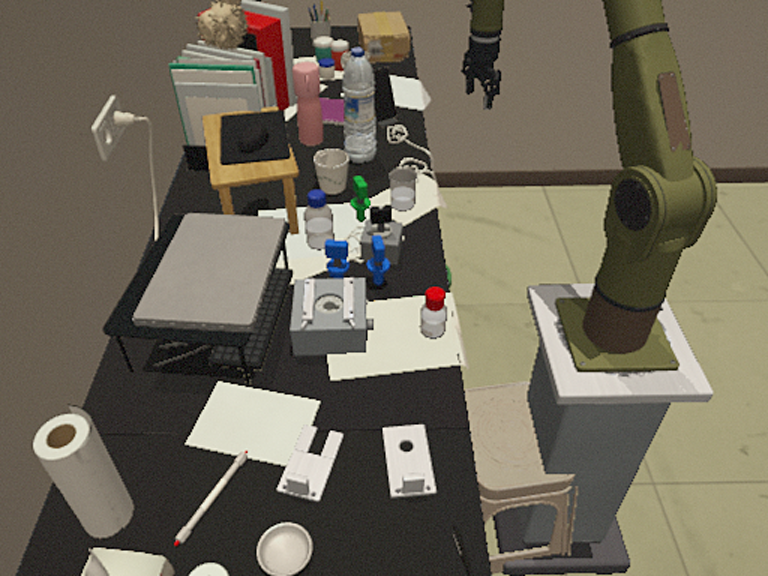

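The top view (1.5x) shows the drive at about (372,251), the stand with the black-headed spindle at (480,293), the slotted plate at (242,247) and the holed one at (242,314). The small bottle is at (368,340), the reagent bottle at (495,235) and the beaker at (558,320). The blue and green spindles are look-alikes.

```bash
python3 - <<'E'
from h import *
import pickle
s=pickle.load(open("top0.pkl","rb")); 
save(s,"c1.png",(220,135,345,225),6)
a=cv2.resize(s["img"][140:190,135:190,::-1],None,fx=7,fy=7,interpolation=cv2.INTER_CUBIC)
q=pickle.load(open("side0.pkl","rb"))
b=cv2.resize(q["img"][125:240,190:315,::-1],None,fx=3,fy=3,interpolation=cv2.INTER_CUBIC)
H=max(a.shape[0],b.shape[0]); o=np.zeros((H,a.shape[1]+b.shape[1],3),np.uint8)
o[:a.shape[0],:a.shape[1]]=a;o[:b.shape[0],a.shape[1]:]=b; cv2.imwrite("pics/c2.png",o); print(o.shape)
E
```

```text
(350, 760, 3)
```

View pics/c1.png

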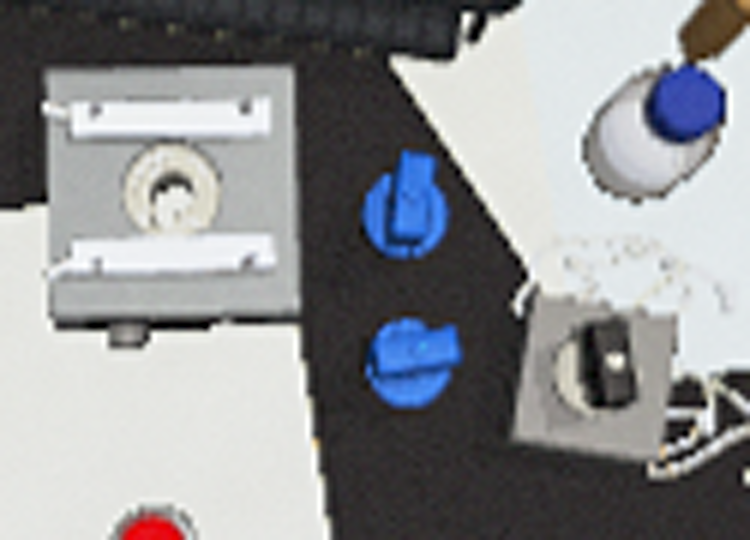

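View pics/c2.png

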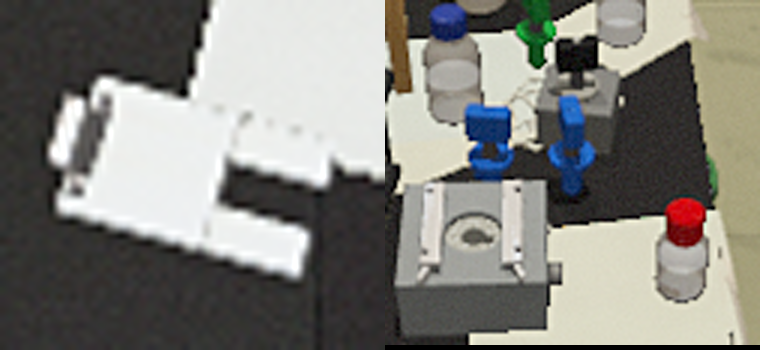

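The drive's yaw is near zero, with its top corners at c1 (47,68), (295,65), (300,318) and (52,318). The black head points roughly along world x at (608,362). The slotted plate's tab is on the left and its slot opens to the right. Next I turn these pixels into positions.

```bash
python3 - <<'E'
from h import *
import pickle
s=pickle.load(open("top0.pkl","rb")); q=pickle.load(open("side0.pkl","rb"))
def P(x,y,z,o=(220,135),k=6,S=s): return ray(S,(x+.5)/k-.5+o[0],(y+.5)/k-.5+o[1],z)[:2]
d=np.array([P(*p,.075) for p in((47,68),(295,65),(300,318),(52,318))])
print("drive",d.round(4).tolist(),d.mean(0)); print([np.linalg.norm(d[i]-d[i-1]).round(4) for i in range(4)])
print("yaw from edges",[np.arctan2(*(e[::-1])) for e in (d[0]-d[3],d[1]-d[2])],[np.arctan2(-e[0],e[1]) for e in(d[0]-d[1],d[3]-d[2])])
print("recess",P(171,191,.075),"bush ring")
st=np.array([P(*p,.060) for p in((540,290),(677,318),(662,462),(512,440))])
print("stand",st.round(4).tolist(),st.mean(0),[np.linalg.norm(st[i]-st[i-1]).round(4) for i in range(4)])
# head: dark pixels in top
im=s["img"].astype(int); m=(im.max(2)<75); M=np.zeros_like(m); M[185:206,312:330]=1
m=(m&M).astype(np.uint8); n,l,stt,c=cv2.connectedComponentsWithStats(m); print(stt,c)
i=1+np.argmax(stt[1:,4]); pts=np.argwhere(l==i)[:,::-1]
W=np.array([ray(s,u,v,.132)[:2] for u,v in pts],np.float32); print("head rect z.132",cv2.minAreaRect(W))
a=np.array([P(*p,.006,(135,140),7) for p in((100,78),(58,210),(300,278),(330,185))])
print("plate",a.round(4).tolist(),[np.linalg.norm(a[i]-a[i-1]).round(4) for i in range(4)])
for e in(a[0]-a[3],a[1]-a[2]): print("yaw",np.arctan2(-e[0],e[1]))
e=a[0]-a[1];print(np.arctan2(e[1],e[0]))
# top of tab
t=np.array([P(*p,.048,(135,140),7) for p in((65,95),(85,98),(50,162),(68,166))]);print("tab",t.round(4).tolist(),t.mean(0))
slot=np.array([P(*p,.006,(135,140),7) for p in((230,160),(216,208),(318,180),(310,228))]);print("slot",slot.round(4).tolist())
E
```

```text
drive [[0.6721, 0.0458], [0.6728, -0.1046], [0.5179, -0.1056], [0.5193, 0.0428]] [ 0.59554004 -0.03040048]
[np.float64(0.1529), np.float64(0.1504), np.float64(0.1549), np.float64(0.1485)]
yaw from edges [np.float64(0.019483764961384344), np.float64(0.006835011697480259)] [np.float64(0.004928010893411946), np.float64(-0.008807296874616689)]
recess [ 0.5958251  -0.02885283] bush ring
stand [[0.5358, -0.2523], [0.5179, -0.3352], [0.4305, -0.3234], [0.4446, -0.2331]] [ 0.48219282 -0.28598478] [np.float64(0.0932), np.float64(0.0848), np.float64(0.0882), np.float64(0.0913)]
[[     0      0    512    384 196525]
 [   317    188      9     15     83]] [[255.47252512 191.49828775]
 [320.55421687 195.55421687]]
head rect z.132 ((0.48322296142578125, -0.2799842953681946), (0.0276029072701931, 0.048432882875204086), 89.46875)
plate [[0.6728, 0.3505], [0.6001, 0.3714], [0.5618, 0.2402], [0.6126, 0.2247]] [np.float64(0.1394), np.float64(0.0757), np.float64(0.1367), np.float64(0.0532)]
yaw -0.44633355321256163
yaw -0.2842795408654059
-0.2803894150681289
tab [[0.6539, 0.3562], [0.6522, 0.3457], [0.618, 0.3632], [0.6158, 0.3537]] [0.63494931 0.35470516]
slot [[0.6269, 0.2791], [0.6005, 0.2862], [0.6155, 0.2313], [0.5891, 0.2352]]
```

```bash
cat >> h.py <<'E'
from scipy.spatial.transform import Rotation as Ro
def need(p,yaw,st=None):
    st=st or state(); r=st["ee_rot"]; R=Ro.from_euler("xyz",r).as_matrix()
    d=np.array(p)-st["tool_pos"]; dy=(r[2]-yaw+np.pi)%(2*np.pi)-np.pi
    print("at",st["tool_pos"].round(4),r.round(3),"now-frame shift/25mm",(R.T@d/.025).round(2),"turn/.12",round(dy/.12,2),
      "| turned-frame",(Ro.from_euler("xyz",[np.pi,0,yaw]).as_matrix().T@d/.025).round(2),"t",st["time"],"j7",st["joint_positions"][6].round(2))
E
python3 - <<'E'
from h import *
import pickle
s=pickle.load(open("top0.pkl","rb")); q=pickle.load(open("side0.pkl","rb"))
im=q["img"].astype(int); m=np.zeros(im.shape[:2],np.uint8); b=im[132:156,240:268]; m[132:156,240:268]=(b.max(2)<70)
n,l,stt,c=cv2.connectedComponentsWithStats(m); print(stt[1:],c[1:])
for p in((.483,-.283),(.480,-.286)):
  for z in(.092,.132):
    print(p,z,"side",proj(q,(*p,z)),"top",proj(s,(*p,z)))
need((.483,-.283,.23),.14)
E
```

```text
[[240 132   3   4   8]
 [247 137  16  18 176]
 [242 139   2   5   5]
 [245 138   1   1   1]
 [240 145   4   3   5]] [[240.75       133.5       ]
 [253.71590909 144.25      ]
 [242.2        141.        ]
 [245.         138.        ]
 [241.6        146.        ]]
(0.483, -0.283) 0.092 side [254.69680376 147.11696983] top [319.87023748 196.29227991]
(0.483, -0.283) 0.132 side [254.68503273 137.77691304] top [321.83018582 195.04142165]
(0.48, -0.286) 0.092 side [255.53061205 146.59018254] top [320.73834204 197.12601064]
(0.48, -0.286) 0.132 side [255.53415402 137.25459753] top [322.72591296 195.90095313]
at [ 0.232  -0.5797  0.2306] [-3.14   0.     0.381] now-frame shift/25mm [13.73 -7.29  0.03] turn/.12 2.01 | turned-frame [ 11.6  -10.35   0.02] t 0.1 j7 -0.22
```

{"fn": "play_rows", "kwargs": {"targets": [[0,[0,0,0],1],[0,[0,0,0],1],[0,[0.8,-0.7,0],0],[0,[0.8,-0.7,0],0],[0,[0.8,-0.7,0],0],[0,[0.8,-0.7,0],0],[0,[0.8,-0.7,0],0],[0,[0.8,-0.7,0],0]]}}

```text
time: 0.77
tool_pos: [0.3369, -0.4581, 0.231]
ee_rot: [-3.141, 0.0, 0.141]
wrist_force: [-0.1, -0.0, -0.5]
gripper_width: 0.0855
finger_force: 0.0
```

{"fn": "play_rows", "kwargs": {"targets": [[0,[0.8,-0.75,0],0],[0,[0.8,-0.75,0],0],[0,[0.8,-0.75,0],0],[0,[0.8,-0.75,0],0],[0,[0.8,-0.75,0],0],[0,[0.8,-0.75,0],0],[0,[0.8,-0.75,0],0],[0,[0.8,-0.75,0],0]]}}

```text
time: 1.43
tool_pos: [0.4742, -0.2871, 0.231]
ee_rot: [-3.141, 0.001, 0.141]
wrist_force: [-0.6, 0.3, -0.2]
gripper_width: 0.0854
finger_force: 0.0
```

```bash
python3 - <<'E'
from h import *
need((.484,-.283,.100),.14)
s=snapshot("top"); save(s,"c3.png",(280,165,360,225),8)
E
```

```text
at [ 0.4742 -0.2871  0.231 ] [-3.141e+00  1.000e-03  1.410e-01] now-frame shift/25mm [ 0.41 -0.11  5.24] turn/.12 0.01 | turned-frame [ 0.41 -0.11  5.24] t 1.4333 j7 -1.04
```

{"fn": "play_rows", "kwargs": {"targets": [[0,[0.4,-0.1,0.8],0],[0,[0,0,0.8],0],[0,[0,0,0.8],0],[0,[0,0,0.8],0],[0,[0,0,0.8],0],[0,[0,0,0.8],0],[0,[0,0,0.4],0],[0,[0,0,0],0]]}}

```text
time: 2.15
tool_pos: [0.4817, -0.2838, 0.0991]
ee_rot: [-3.139, 0.004, 0.141]
wrist_force: [-0.1, 0.6, 0.0]
gripper_width: 0.0855
finger_force: 0.0
```

{"fn": "play_rows", "kwargs": {"newtons": 50, "targets": [[1,[0,0,0],0],[1,[0,0,0],0],[1,[0,0,0],0],[1,[0,0,0],0],[1,[0,0,0],0],[1,[0,0,0],0],[1,[0,0,0],0],[1,[0,0,0],0]]}}

```text
time: 2.82
tool_pos: [0.4837, -0.2847, 0.1021]
ee_rot: [3.141, -0.001, 0.141]
wrist_force: [-0.2, 0.8, 6.0]
gripper_width: 0.0211
finger_force: 49.4
```

{"fn": "play_rows", "kwargs": {"targets": [[1,[0,0,-0.3],0],[1,[0,0,-0.8],0],[1,[0,0,-0.8],0],[1,[0,0,-1],0],[1,[0,0,-1],0],[1,[0,0,-1],0],[1,[0,0,-1],0],[1,[0,0,-0.4],0]]}}

```text
time: 3.48
tool_pos: [0.4842, -0.2852, 0.2619]
ee_rot: [3.139, -0.004, 0.141]
wrist_force: [0.3, 0.3, -3.4]
gripper_width: 0.0216
finger_force: 49.7
```

```bash
python3 - <<'E'
from h import *
import pickle
st=state(); print(st["gripper_width"],st["finger_force"],st["wrist_force"],st["tool_pos"])
q=snapshot("side"); pickle.dump(q,open("side1.pkl","wb"));s=snapshot("top"); pickle.dump(s,open("top1.pkl","wb"))
c=proj(q,st["tool_pos"]).astype(int); print(c)
a=cv2.resize(q["img"][c[1]-25:c[1]+45,c[0]-25:c[0]+25,::-1],None,fx=8,fy=8,interpolation=cv2.INTER_CUBIC)
d=proj(s,st["tool_pos"]).astype(int); print(d)
b=cv2.resize(s["img"][d[1]-35:d[1]+35,d[0]-25:d[0]+25,::-1],None,fx=8,fy=8,interpolation=cv2.INTER_CUBIC)
cv2.imwrite("pics/c4.png",np.hstack([a,b]))
E
```

```text
0.021622928822517675 49.709343910217285 [ 0.27054212  0.3345809  -3.43798592] [ 0.48424877 -0.28517544  0.26191958]
[254 104]
[329 189]
```

View pics/c4.png

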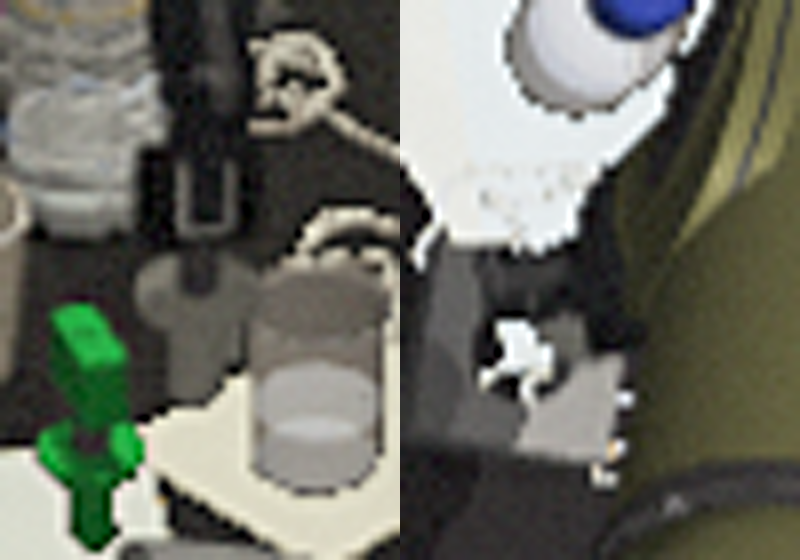

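The key is on the right side of the shaft in the side crop (168–240 against a collar of 135–260), which is world -x. So spindle yaw is about 0.14. Next I look closely at the bore for the keyway.

```bash
python3 - <<'E'
from h import *
import pickle
q=pickle.load(open("side1.pkl","rb"));s=pickle.load(open("top1.pkl","rb"))
st=state(); t=st["tool_pos"]; p=t-[0,0,.0293]
print("pred collar u",proj(q,p),"scale",proj(q,p+[.01,0,0])-proj(q,p))
g=q["img"].astype(int).sum(2)
u0=proj(q,p).astype(int)
print(u0,g[u0[1]-2:u0[1]+4,u0[0]-14:u0[0]+14].tolist())
out=[]
for S in(s,q):
    # rectify bush plane z=.067: 64mm square, 6 px/mm; up=+x, left=+y
    b=np.array([.5957,-.0295,.067]); w=.032
    W=[b+[w,w,0],b+[w,-w,0],b+[-w,-w,0],b+[-w,w,0]]
    H=cv2.getPerspectiveTransform(np.float32([proj(S,x) for x in W]),np.float32([[0,0],[384,0],[384,384],[0,384]]))
    out.append(cv2.warpPerspective(S["img"][:,:,::-1],H,(384,384),flags=cv2.INTER_CUBIC))
o=np.hstack(out); cv2.circle(o,(192,192),79,(0,0,255),1); cv2.circle(o,(576,192),79,(0,0,255),1); cv2.imwrite("pics/c5.png",o)
E
```

```text
pred collar u [254.31521693 112.78649874] scale [-3.03584258  0.04767431]
[254 112] [[103, 106, 113, 131, 113, 124, 114, 88, 76, 114, 128, 109, 112, 120, 155, 115, 153, 175, 129, 128, 121, 130, 140, 104, 99, 45, 457, 376], [129, 109, 122, 93, 126, 97, 108, 147, 225, 294, 309, 204, 122, 156, 128, 143, 203, 242, 199, 164, 128, 109, 109, 97, 348, 461, 569, 554], [130, 124, 148, 117, 116, 97, 156, 278, 325, 364, 334, 207, 123, 153, 143, 115, 196, 272, 279, 242, 196, 127, 227, 241, 380, 444, 477, 474], [120, 134, 104, 116, 117, 85, 294, 342, 359, 362, 318, 196, 105, 120, 145, 124, 217, 285, 286, 285, 294, 236, 330, 369, 363, 331, 315, 314], [122, 79, 116, 110, 124, 131, 332, 369, 358, 348, 298, 192, 105, 130, 138, 125, 220, 278, 263, 261, 283, 303, 347, 342, 303, 297, 297, 276], [135, 120, 131, 113, 91, 159, 323, 327, 285, 285, 289, 215, 150, 136, 133, 181, 246, 272, 257, 256, 254, 276, 286, 289, 303, 300, 301, 300]]
```

View pics/c5.png

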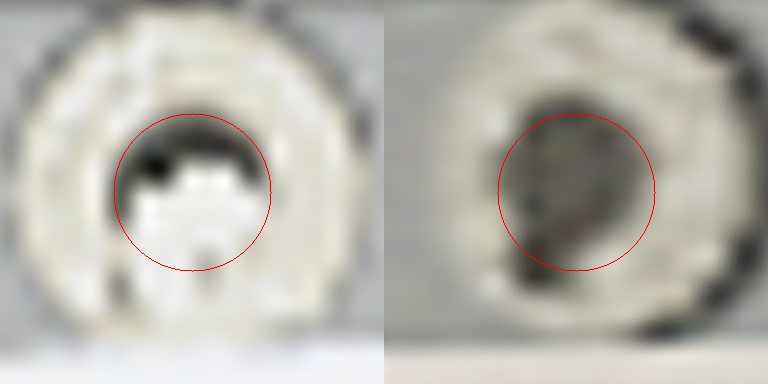

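The bore circle agrees in both views. The keyway points lower-left, between -x and +y, at roughly 0.3–0.4 rad, so the spindle's target yaw is about -0.37. The spindle axis sits about 2.7 mm toward +x of the TCP.

```bash
python3 - <<'E'
from h import *
need((.5943,-.029,.262),-.15)
E
```

```text
at [ 0.4841 -0.285   0.2603] [ 3.139e+00 -3.000e-03  1.410e-01] now-frame shift/25mm [ 5.8  -9.52 -0.07] turn/.12 2.42 | turned-frame [  2.83 -10.79  -0.07] t 3.5833 j7 -1.04
```

{"fn": "play_rows", "kwargs": {"targets": [[1,[0,0,0],0.8],[1,[0,0,0],0.8],[1,[0,0,0],0.8],[1,[0.2,-0.8,0],0],[1,[0.24,-0.9,0],0],[1,[0.24,-0.9,0],0],[1,[0.24,-0.9,0],0],[1,[0.24,-0.9,0],0]]}}

```text
time: 4.25
tool_pos: [0.527, -0.1786, 0.2564]
ee_rot: [-3.141, 0.005, -0.147]
wrist_force: [0.3, -0.1, -3.7]
gripper_width: 0.0214
finger_force: 49.6
```

{"fn": "play_rows", "kwargs": {"targets": [[1,[0.24,-0.9,0],0],[1,[0.24,-0.9,0],0],[1,[0.24,-0.9,0],0],[1,[0.24,-0.9,0],0],[1,[0.24,-0.9,0],0],[1,[0.24,-0.9,0],0],[1,[0.2,-0.7,0],0],[1,[0,0,0],0]]}}

```text
time: 4.92
tool_pos: [0.5914, -0.0287, 0.2562]
ee_rot: [-3.138, 0.003, -0.14]
wrist_force: [0.6, 0.9, -3.6]
gripper_width: 0.0209
finger_force: 49.9
```

```bash
python3 - <<'E'
from h import *
import pickle
need((.5943,-.029,.175),-.15)
q=snapshot("side");s=snapshot("top");pickle.dump((q,s),open("v2.pkl","wb"))
st=state();t=st["tool_pos"]
a=[]
for S in(q,s):
    c=proj(S,t-[0,0,.06]).astype(int); a.append(cv2.resize(S["img"][c[1]-30:c[1]+40,c[0]-25:c[0]+25,::-1],None,fx=8,fy=8,interpolation=cv2.INTER_CUBIC)); print(c,proj(S,t-[0,0,.042]),proj(S,t-[0,0,.092]),proj(S,(.5957,-.0295,.067)))
cv2.imwrite("pics/c6.png",np.hstack(a))
E
```

```text
at [ 0.5914 -0.0287  0.2562] [-3.138e+00  3.000e-03 -1.400e-01] now-frame shift/25mm [0.13 0.01 3.25] turn/.12 0.09 | turned-frame [ 0.12 -0.01  3.25] t 4.9167 j7 -1.72
[219 170] [219.60240133 165.35825657] [220.55698916 178.45172769] [220.32195523 203.19941508]
[248 161] [248.73866025 160.15159444] [249.07693091 163.18505171] [248.31557877 166.86222017]
```

View pics/c6.png

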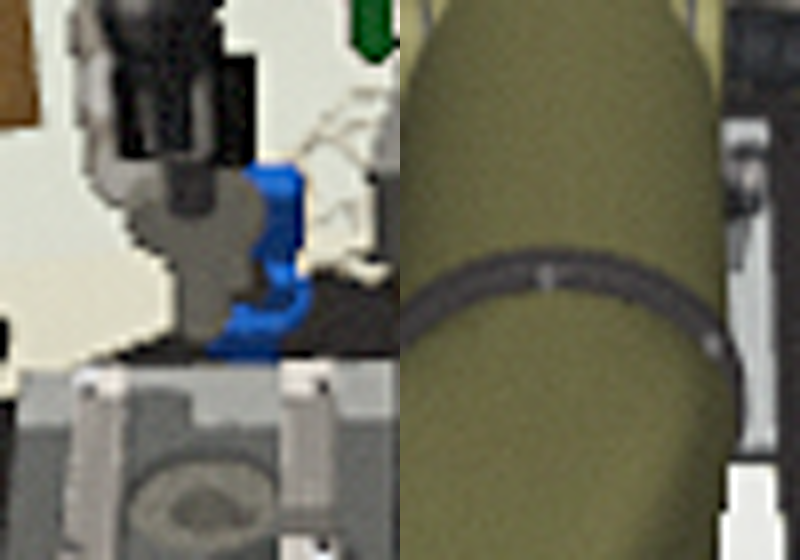

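```bash
python3 - <<'E'
from h import *
import pickle
q,s=pickle.load(open("v2.pkl","rb")); s0=pickle.load(open("top0.pkl","rb"))
# rails: bright in rows/cols
def prof(S,y,z,xs):
    g=cv2.cvtColor(S["img"],cv2.COLOR_RGB2GRAY).astype(np.float32)
    p=np.float32([proj(S,(x,y,z)) for x in xs]); return cv2.remap(g,p[:,0].reshape(1,-1),p[:,1].reshape(1,-1),cv2.INTER_LINEAR)[0]
xs=np.arange(.545,.650,.0005)
for n,S in(("top",s0),("side",q)):
    for ys in((-.08,-.07,-.065),(0,.01,.015)):
        v=np.mean([prof(S,y,.091,xs) for y in ys],0); g=np.gradient(v)
        f=xs<.595; f2=~f
        lo=xs[f][np.argmin(g[f])]; hi=xs[f2][np.argmax(g[f2])]
        print(n,ys[0],"lips inner",lo,hi,"mid",(lo+hi)/2)
# bore circle in the original views: bush plane dark
for n,S in(("top",s0),("side",q)):
    im=cv2.cvtColor(S["img"],cv2.COLOR_RGB2GRAY); c=proj(S,(.5957,-.0295,.067)); u,v=c.round().astype(int)
    print(n,c,"\n",im[v-7:v+8,u-8:u+9])
# spindle collar/neck rows in side view
t=state()["tool_pos"]; c=proj(q,t-[0,0,.038]).round().astype(int); print(c); im=cv2.cvtColor(q["img"],cv2.COLOR_RGB2GRAY)
print(np.arange(c[0]-12,c[0]+13)); print(im[c[1]-7:c[1]+18,c[0]-12:c[0]+13])
E
```

```text
top -0.08 lips inner 0.5654999999999978 0.6284999999999908 mid 0.5969999999999943
top 0 lips inner 0.563499999999998 0.6289999999999908 mid 0.5962499999999944
side -0.08 lips inner 0.5509999999999994 0.6329999999999903 mid 0.5919999999999949
side 0 lips inner 0.5684999999999975 0.6309999999999906 mid 0.599749999999994
top [248.31557877 166.86222017] 
 [[179 181 167 145 182 190 228 224 222 216 212 198 176 133 152 179 181]
 [177 171 120 183 229 224 233 202 218 215 216 220 223 193 151 152 177]
 [177 141 183 220 222 196 222 206 221 221 218 218 218 229 181 137 176]
 [169 156 222 231 214 220 226 183 164 159 198 218 217 228 221 178 146]
 [145 199 218 202 216 228 167 108  84  78 121 172 218 218 220 213 116]
 [145 214 224 205 219 169  79  69  70  64  65  92 222 218 214 226 162]
 [162 214 198 215 227 109  63  44 202 207 210  78 194 218 213 221 190]
 [182 216 200 217 225  86 202 203 232 236 236 204 186 217 213 218 182]
 [165 216 215 213 221 115 232 233 231 231 230 231 213 217 215 220 177]
 [152 214 216 214 224 194 231 229 231 231 232 207 215 215 217 220 164]
 [171 188 218 222 220 197 231 230 23
[... 3459 characters left out ...]
81  89  96  92  94  89  94  97  90  62
   34  42  69  78  61  63  56]
 [216 217 218 216 215 218 229 161  74  96  93  95  92  88  79  68  62  52
   47  49  45  42  45  76  74]
 [216 216 218 219 216 216 227 163  75  94  97  97  91  89  75  43  45  44
   47  47  42  46  33  82  68]
 [217 216 217 216 215 218 227 165  75  93  95  95  93  90  76  83  84  52
   50  41  44  45  70  76  59]
 [215 217 218 216 220 221 233 167  83  91  90  95  90  87  83  87  91  81
   78  79  83  78  73  57  49]
 [217 217 218 219 221 230 227 155  75  96  96  95  90  94  96  90  93  88
   93  88  93  79  54  43  45]
 [219 220 225 232 223 185 145  89  62  89 103  99  98  74  68  60  76  63
   53  60  67  55  48  49  43]]
```

{"fn": "play_rows", "kwargs": {"targets": [[1,[0.06,0.02,0.5],0],[1,[0,0,0.8],0],[1,[0,0,0.8],0],[1,[0,0,0.8],0],[1,[0,0,0.5],0],[1,[0,0,0.1],0],[1,[0,0,0],0],[1,[0,0,0],0]]}}

```text
time: 5.68
tool_pos: [0.5924, -0.0369, 0.1715]
ee_rot: [3.141, -0.0, -0.148]
wrist_force: [0.0, 0.3, -3.8]
gripper_width: 0.0211
finger_force: 49.7
```

{"fn": "play_rows", "kwargs": {"targets": [[1,[0,0,0.15],0],[1,[0,0,0.15],0],[1,[0,0,0.1],0],[1,[0,0,0],0]]}}

```text
time: 6.02
tool_pos: [0.5921, -0.0359, 0.161]
ee_rot: [3.141, 0.001, -0.147]
wrist_force: [-0.2, -0.3, -3.8]
gripper_width: 0.0216
finger_force: 49.8
```

```bash
python3 - <<'E'
from h import *
need((.5928,-.029,.165),-.147)
E
```

```text
at [ 0.5921 -0.0359  0.161 ] [ 3.141e+00  1.000e-03 -1.470e-01] now-frame shift/25mm [-0.01 -0.28 -0.16] turn/.12 -0.0 | turned-frame [-0.01 -0.28 -0.16] t 6.0167 j7 -1.72
```

{"fn": "play_rows", "kwargs": {"targets": [[1,[0,-0.14,-0.15],0],[1,[0,-0.14,0],0],[1,[0,0,0],0],[1,[0,0,0],0]]}}

```text
time: 6.35
tool_pos: [0.5938, -0.0282, 0.1653]
ee_rot: [-3.141, -0.001, -0.146]
wrist_force: [-0.7, 0.4, -3.9]
gripper_width: 0.0211
finger_force: 49.8
```

```bash
python3 - <<'E'
from h import *
import pickle
need((.5928,-.029,.165),-.147)
q=snapshot("side");pickle.dump(q,open("q3.pkl","wb"))
print(proj(q,(.597,-.0295,.067)),proj(q,state()["tool_pos"]-[0,0,.092]))
save(q,"c7.png",(190,150,250,225),8)
E
```

```text
at [ 0.5938 -0.0282  0.1653] [-3.141e+00 -1.000e-03 -1.460e-01] now-frame shift/25mm [-0.03  0.04  0.01] turn/.12 0.01 | turned-frame [-0.03  0.04  0.01] t 6.35 j7 -1.73
[219.90379334 203.20619453] [220.88204538 201.94342049]
```

View pics/c7.png

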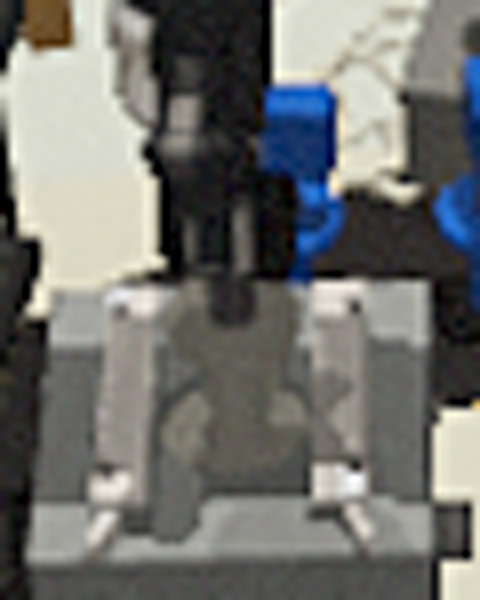

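The side view shows the shaft tip over the bush, axis at crop x of about 239 and the bore at about 239. Now I lower it.

{"fn": "play_rows", "kwargs": {"targets": [[1,[-0.02,0.02,0.15],0],[1,[0,0,0.15],0],[1,[0,0,0.15],0],[1,[0,0,0.15],0],[1,[0,0,0],0],[1,[0,0,0],0]]}}

```text
time: 6.9
tool_pos: [0.5936, -0.0299, 0.1498]
ee_rot: [3.141, -0.001, -0.148]
wrist_force: [2.5, -1.5, -5.2]
gripper_width: 0.0214
finger_force: 49.7
```

{"fn": "play_rows", "kwargs": {"targets": [[1,[0.03,0,0.15],0],[1,[0,0,0.15],0],[1,[0,0,0.1],0],[1,[0,0,0.1],0],[1,[0,0,0],0],[1,[0,0,0],0]]}}

```text
time: 7.4
tool_pos: [0.5939, -0.0298, 0.1373]
ee_rot: [3.141, -0.001, -0.147]
wrist_force: [2.2, -2.5, -5.8]
gripper_width: 0.0211
finger_force: 49.6
```

{"fn": "play_rows", "kwargs": {"targets": [[1,[0,0,0.08],0],[1,[0,0,0.08],0],[1,[0,0,0],0],[1,[0,0,0],0]]}}

```text
time: 7.73
tool_pos: [0.5945, -0.0294, 0.1337]
ee_rot: [-3.141, -0.002, -0.147]
wrist_force: [3.9, -2.2, -2.7]
gripper_width: 0.0214
finger_force: 50.2
```

{"fn": "play_rows", "kwargs": {"targets": [[1,[0,0,0.08],0],[1,[0,0,0.04],0],[1,[0,0,0],0],[1,[0,0,0],0]]}}

```text
time: 8.07
tool_pos: [0.5946, -0.0293, 0.1308]
ee_rot: [-3.141, -0.002, -0.147]
wrist_force: [5.4, -0.9, -0.8]
gripper_width: 0.0214
finger_force: 50.3
```

{"fn": "play_rows", "kwargs": {"targets": [[1,[0,-0.005,0.03],0.25],[1,[0,-0.005,0],0.25],[1,[0,-0.005,0],0.25],[1,[0,-0.005,0],0.25],[1,[0,0,0],0],[1,[0,0,0],0]]}}

```text
time: 8.57
tool_pos: [0.5937, -0.0297, 0.1295]
ee_rot: [3.141, -0.0, -0.269]
wrist_force: [4.3, -1.8, -3.2]
gripper_width: 0.0213
finger_force: 50.1
```

{"fn": "play_rows", "kwargs": {"targets": [[1,[0,0,0.1],0],[1,[0,0,0.1],0],[1,[0,0,0],0],[1,[0,0,0],0]]}}

```text
time: 8.9
tool_pos: [0.5937, -0.0296, 0.1243]
ee_rot: [3.141, -0.0, -0.268]
wrist_force: [5.3, -3.2, -2.4]
gripper_width: 0.0211
finger_force: 50.1
```

{"fn": "play_rows", "kwargs": {"targets": [[1,[0.03,0.03,0.1],0.1],[1,[0,0,0.1],0.1],[1,[0,0,0.1],0],[1,[0,0,0.1],0],[1,[0,0,0],0],[1,[0,0,0],0]]}}

```text
time: 9.4
tool_pos: [0.5939, -0.0298, 0.114]
ee_rot: [3.141, 0.001, -0.291]
wrist_force: [4.2, -2.6, -7.8]
gripper_width: 0.0211
finger_force: 49.6
```

{"fn": "play_rows", "kwargs": {"targets": [[1,[0.03,0.03,0.1],0.1],[1,[0,0,0.1],0],[1,[0,0,0.08],0],[1,[0,0,0],0],[1,[0,0,0],0]]}}

```text
time: 9.82
tool_pos: [0.5943, -0.03, 0.1092]
ee_rot: [-3.141, 0.001, -0.303]
wrist_force: [-0.4, 0.5, 10.5]
gripper_width: 0.0213
finger_force: 51.9
```

{"fn": "play_rows", "kwargs": {"targets": [[0,[0,0,0],0],[0,[0,0,0],0],[0,[0,0,0],0],[0,[0,0,0],0],[0,[0,0,-0.5],0],[0,[0,0,-1],0],[0,[0,0,-1],0],[0,[0,0,-1],0]]}}

```text
time: 10.48
tool_pos: [0.5938, -0.0309, 0.1956]
ee_rot: [3.141, 0.002, -0.303]
wrist_force: [0.7, 0.5, -0.1]
gripper_width: 0.0856
finger_force: 0.0
```

```bash
python3 - <<'E'
from h import *
import pickle
print(state()["tool_pos"],state()["gripper_width"])
q=snapshot("side");pickle.dump(q,open("q4.pkl","wb"))
h=(.5975,-.0295)
print([proj(q,(*h,z)) for z in(.075,.099,.139)])
save(q,"c8.png",(190,150,250,225),8)
E
```

```text
[ 0.59376021 -0.03088112  0.19563758] 0.08556744409468664
[array([219.59737434, 201.35880708]), array([219.15337897, 195.71689325]), array([218.38835418, 185.99561181])]
```

View pics/c8.png

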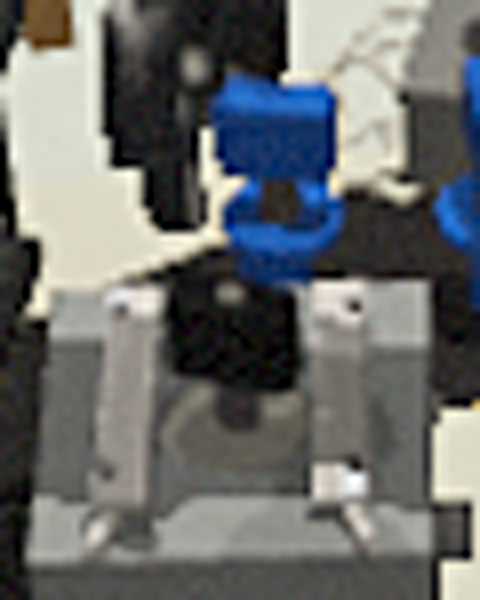

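```bash
python3 - <<'E'
from h import *
need((.635,.3547,.195),-.283)
E
```

```text
at [ 0.5971 -0.0311  0.2008] [-3.14  -0.006 -0.304] now-frame shift/25mm [ -3.17 -15.18   0.24] turn/.12 -0.17 | turned-frame [ -2.85 -15.24   0.23] t 10.5333 j7 -1.84
```

{"fn": "play_rows", "kwargs": {"targets": [[0,[-0.15,-0.95,0],-0.17],[0,[-0.19,-0.95,0],0],[0,[-0.19,-0.95,0],0],[0,[-0.19,-0.95,0],0],[0,[-0.19,-0.95,0],0],[0,[-0.19,-0.95,0],0],[0,[-0.19,-0.95,0],0],[0,[-0.19,-0.95,0],0]]}}

```text
time: 11.2
tool_pos: [0.612, 0.1629, 0.1947]
ee_rot: [3.141, 0.002, -0.283]
wrist_force: [-0.5, 0.0, 0.9]
gripper_width: 0.0857
finger_force: 0.0
```

{"fn": "play_rows", "kwargs": {"targets": [[0,[-0.18,-0.95,0],0],[0,[-0.18,-0.95,0],0],[0,[-0.18,-0.95,0],0],[0,[-0.18,-0.95,0],0],[0,[-0.18,-0.95,0],0],[0,[-0.18,-0.95,0],0],[0,[-0.18,-0.95,0],0],[0,[-0.18,-0.95,0.3],0]]}}

```text
time: 11.87
tool_pos: [0.6315, 0.3557, 0.1885]
ee_rot: [-3.141, -0.001, -0.283]
wrist_force: [0.3, 0.1, 0.1]
gripper_width: 0.0852
finger_force: 0.0
```

{"fn": "play_rows", "kwargs": {"targets": [[0,[0,0,0.5],0],[0,[0,0,0.5],0],[0,[0,0,0.5],0],[0,[0,0,0],0]]}}

```text
time: 12.2
tool_pos: [0.6293, 0.3511, 0.1462]
ee_rot: [3.135, 0.004, -0.285]
wrist_force: [-0.4, -0.7, -0.5]
gripper_width: 0.0856
finger_force: 0.0
```

```bash
python3 - <<'E'
from h import *
need((.635,.3547,.016),-.283)
print(state()["joint_positions"].round(2))
E
```

```text
at [0.6293 0.3511 0.1462] [ 3.135  0.004 -0.285] now-frame shift/25mm [ 0.2  -0.24  5.21] turn/.12 -0.01 | turned-frame [ 0.18 -0.2   5.21] t 12.2 j7 -2.34
[-0.63  0.92  0.12  1.31 -0.12  0.92 -2.34]
```

{"fn": "play_rows", "kwargs": {"targets": [[0,[0.2,-0.2,0.8],0],[0,[0,0,0.8],0],[0,[0,0,0.8],0],[0,[0,0,0.8],0],[0,[0,0,0.8],0],[0,[0,0,0.5],0],[0,[0,0,0],0],[0,[0,0,0],0]]}}

```text
time: 12.87
tool_pos: [0.6375, 0.3567, 0.0376]
ee_rot: [3.14, 0.0, -0.284]
wrist_force: [0.5, 0.2, 0.9]
gripper_width: 0.0854
finger_force: 0.0
```

```bash
python3 - <<'E'
from h import *
need((.635,.3547,.018),-.283)
q=snapshot("side"); c=proj(q,(.635,.355,.048)).astype(int)
save(q,"c9.png",(c[0]-45,c[1]-40,c[0]+45,c[1]+35),7)
print(c)
E
```

```text
at [0.6375 0.3567 0.0376] [ 3.14   0.    -0.284] now-frame shift/25mm [-0.07  0.1   0.78] turn/.12 -0.01 | turned-frame [-0.07  0.11  0.78] t 12.8667 j7 -2.33
[199 317]
```

View pics/c9.png

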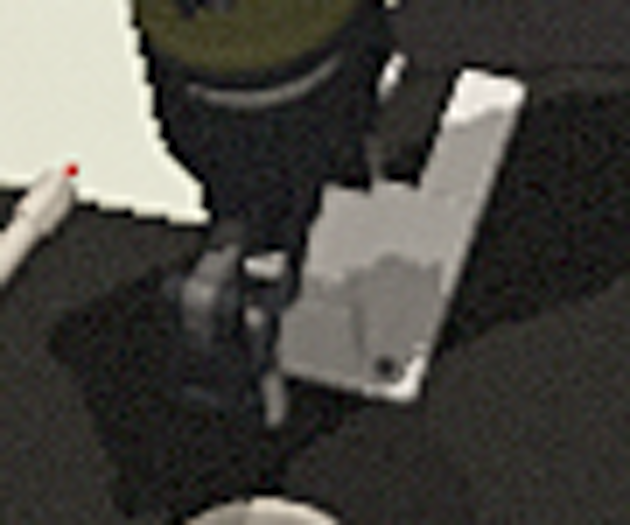

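The side crop shows the +y finger at about (230,320) and the plate's tab-end corner at (405,390), so the plate hasn't moved. The tab itself is hidden. I've used all ten views, so I check the rest in numbers.

```bash
python3 - <<'E'
from h import *
import pickle
q=pickle.load(open("side0.pkl","rb"));s=pickle.load(open("top0.pkl","rb"))
g=cv2.cvtColor(q["img"],cv2.COLOR_RGB2GRAY)
o=np.array([.6107,.2712]);y=-.283;X=np.array([np.cos(y),np.sin(y)]);Y=np.array([-np.sin(y),np.cos(y)])
P=lambda S,a,b,z: proj(S,(*(o+X*a/1000+Y*b/1000),z/1000)).round(1)
for n,S in(("side",q),("top",s)):
    print(n,"tab top",[P(S,a,b,48).tolist() for a in(-18,18) for b in(81,93)],"end corners",P(S,-38,95,6),P(S,38,95,6),"front corners",P(S,-38,-42,6),P(S,38,-42,6))
print(g[310:335,184:216])
st=state();R=Ro.from_euler("xyz",st["ee_rot"]).as_matrix();print("finger tip +y side",proj(q,st["tool_pos"]+R@[0,-.05,-.013]),"TCP",proj(q,st["tool_pos"]))
E
```

```text
side tab top [[206.8, 317.2], [205.2, 321.4], [193.2, 313.8], [191.4, 318.0]] end corners [213.7 332.9] [185.5 325.6] front corners [230.1 288.2] [203.9 282.1]
top tab top [[144.2, 163.2], [141.1, 162.3], [147.2, 154.0], [144.1, 153.1]] end corners [142.4 169.4] [148.5 150.5] front corners [177.1 179.1] [183.  160.1]
[[ 22  19   5 134 152 155 144 200 224 222 222 223 221 218 218 223 224 221
  221 223 222 218 220 218 219 223 222 222 225 222 222 222]
 [ 40  36  36  27  19   3 131 216 227 222 224 223 220 218 218 224 223 222
  222 222 221 218 218 221 221 223 222 223 223 222 222 221]
 [ 42  49  36  41  28   5 210 230 225 222 223 220 218 218 221 224 224 223
  222 223 220 220 220 220 223 222 221 225 222 223 222 223]
 [ 43  45  43  41  30  90 220 231 224 225 222 220 220 217 224 224 223 222
  220 220 220 219 218 222 223 222 221 225 223 222 221 223]
 [ 42  43  41  38  22 206 233 228 211 218 225 223 218 220 227 223 222 222
  221 220 219 220 219 221 224 221 222 226 222 225 224 223]
 [ 47  47  43  30  59 221 232 213 211 218 210 208 202 219 227 227 221 223
  222 219 219 218 221 223 223 223 224 222 
[... 1923 characters left out ...]
8  72  95 134 126 113 134 172
  192 187 161 186 208 175  99  93 206 230 237 193  85  31]
 [ 45  41  37  38  46  40  41  42  42  37  31  39  33  48  54  75  92 136
  148 160 162 188 216 210 216 221 231 234 241 175  40  35]
 [ 38  42  50  48  45  47  44  46  41  45  34  33  31  33  31  30  36  52
   43  81  98 128 176 176 193 216 239 245 234 154  29  39]
 [ 39  38  44  45  47  38  47  42  45  45  41  43  31  37  31  40  31  31
   30  39  38  47  87  86  95 141 178 193 169  92  29  39]
 [ 47  43  42  43  44  39  43  38  39  43  43  40  43  36  42  37  32  38
   34  32  34  26  23  37  37  46  60  80  65  39  46  40]]
finger tip +y side [190.13661853 335.95599927] TCP [198.03316846 320.54745147]
```

{"fn": "play_rows", "kwargs": {"targets": [[0,[-0.04,0.1,0.4],0],[0,[0,0,0.3],0],[0,[0,0,0],0],[0,[0,0,0],0]]}}

```text
time: 13.25
tool_pos: [0.6352, 0.3553, 0.0197]
ee_rot: [3.141, 0.001, -0.283]
wrist_force: [0.4, 0.4, 1.4]
gripper_width: 0.0855
finger_force: 0.0
```

{"fn": "play_rows", "kwargs": {"newtons": 70, "targets": [[1,[0,0,0],0],[1,[0,0,0],0],[1,[0,0,0],0],[1,[0,0,0],0],[1,[0,0,0],0],[1,[0,0,0],0],[1,[0,0,0],0],[1,[0,0,0],0]]}}

```text
time: 13.92
tool_pos: [0.636, 0.3557, 0.0205]
ee_rot: [-3.141, -0.0, -0.283]
wrist_force: [0.5, -0.7, 2.0]
gripper_width: 0.0111
finger_force: 68.5
```

{"fn": "play_rows", "kwargs": {"targets": [[1,[0,0,-0.4],0],[1,[0,0,-0.8],0],[1,[0,0,-0.8],0],[1,[0,0,-0.8],0],[1,[0,0,-0.8],0],[1,[0,0,-0.8],0],[1,[0,0,0],0],[1,[0,0,0],0]]}}

```text
time: 14.58
tool_pos: [0.6364, 0.356, 0.1318]
ee_rot: [-3.14, -0.002, -0.283]
wrist_force: [-1.1, -0.4, -1.5]
gripper_width: 0.0111
finger_force: 68.3
```

```bash
python3 - <<'E'
from h import *
need((.597,.205,.12),0)
E
```

```text
at [0.6364 0.356  0.1318] [-3.14e+00 -2.00e-03 -2.83e-01] now-frame shift/25mm [0.17 6.24 0.46] turn/.12 -2.36 | turned-frame [-1.58  6.04  0.47] t 14.5833 j7 -2.34
```

{"fn": "play_rows", "kwargs": {"targets": [[1,[0,0,0],-0.8],[1,[0,0,0],-0.8],[1,[0,0,0],-0.76],[1,[-0.3,0.9,0],0],[1,[-0.3,0.9,0],0],[1,[-0.3,0.9,0],0],[1,[-0.3,0.9,0],0],[1,[-0.3,0.9,0],0]]}}

```text
time: 15.25
tool_pos: [0.5965, 0.2416, 0.1286]
ee_rot: [3.14, 0.003, 0.001]
wrist_force: [-0.3, 0.0, -1.0]
gripper_width: 0.0106
finger_force: 68.4
```

{"fn": "play_rows", "kwargs": {"targets": [[1,[-0.1,0.8,0.3],0],[1,[0,0.6,0.3],0],[1,[0,0,0],0],[1,[0,0,0],0],[1,[0,0,0],0]]}}

```text
time: 15.67
tool_pos: [0.5955, 0.2098, 0.1148]
ee_rot: [-3.14, 0.001, 0.002]
wrist_force: [-0.3, 0.4, -0.7]
gripper_width: 0.0104
finger_force: 68.3
```

```bash
python3 - <<'E'
from h import *
import pickle
need((.597,.195,.098),0)
q=snapshot("side");s=snapshot("top");pickle.dump((q,s),open("v5.pkl","wb"))
st=state(); t=st["tool_pos"]; o=t-[0,.087,.0205]
for n,S in(("side",q),("top",s)):
    print(n,"front corners",[proj(S,o+[a,-.042,.006]).round(1).tolist() for a in(-.038,-.013,.013,.038)],"tip@-13",[proj(S,o+[a,.013,.006]).round(1).tolist() for a in(-.038,.038)],"rails end lips",[proj(S,(.597+a,.030,.091)).round(1).tolist() for a in(-.041,-.031,.031,.041)])
g=cv2.cvtColor(s["img"],cv2.COLOR_RGB2GRAY)
def prof(S,y,z,xs):
    g=cv2.cvtColor(S["img"],cv2.COLOR_RGB2GRAY).astype(np.float32)
    p=np.float32([proj(S,(x,y,z)) for x in xs]); return cv2.remap(g,p[:,0].reshape(1,-1),p[:,1].reshape(1,-1),cv2.INTER_LINEAR)[0]
xs=np.arange(.545,.650,.0025)
zt=o[2]+.006
print("x",(xs*1e3).round(1).tolist())
for n,S in(("side",q),("top",s)):
    for dy in(-.030,-.015,0.02,.035): print(n,dy,prof(S,o[1]+dy,zt,xs).astype(int).tolist())
    for y in(-.075,.012,.025): print(n,"rail",y,prof(S,y,.091,xs).astype(int).tolist())
E
```

```text
at [0.5955 0.2098 0.1148] [-3.14e+00  1.00e-03  2.00e-03] now-frame shift/25mm [0.06 0.59 0.67] turn/.12 0.01 | turned-frame [0.06 0.59 0.67] t 15.6667 j7 -1.97
side front corners [[231.5, 221.6], [222.8, 221.7], [213.7, 221.9], [205.0, 222.0]] tip@-13 [[231.2, 236.1], [203.7, 236.6]] rails end lips [[232.5, 211.2], [229.1, 211.3], [208.3, 211.6], [204.9, 211.6]]
top front corners [[216.7, 175.9], [216.8, 168.9], [216.8, 161.7], [216.8, 154.8]] tip@-13 [[201.1, 176.1], [201.3, 154.9]] rails end lips [[231.5, 176.7], [231.5, 174.0], [231.5, 156.9], [231.5, 154.1]]
x [545.0, 547.5, 550.0, 552.5, 555.0, 557.5, 560.0, 562.5, 565.0, 567.5, 570.0, 572.5, 575.0, 577.5, 580.0, 582.5, 585.0, 587.5, 590.0, 592.5, 595.0, 597.5, 600.0, 602.5, 605.0, 607.5, 610.0, 612.5, 615.0, 617.5, 620.0, 622.5, 625.0, 627.5, 630.0, 632.5, 635.0, 637.5, 640.0, 642.5, 645.0, 647.5]
side -0.03 [78, 77, 79, 79, 75, 72, 109, 185, 226, 217, 222, 222, 194, 101, 25, 15, 23, 25, 31, 22, 21, 26, 29, 31, 34, 26, 26, 30, 25, 27, 30, 29, 27, 29, 32, 33, 20, 24, 31, 34, 29, 16]
side -0.015 [79, 77, 81, 77, 78, 72, 116, 191
[... 1972 characters left out ...]
, 235, 235, 234, 234]
top rail -0.075 [155, 142, 122, 161, 209, 242, 243, 240, 234, 197, 184, 185, 183, 183, 184, 187, 186, 185, 186, 185, 185, 186, 185, 183, 181, 184, 185, 186, 184, 184, 181, 171, 191, 218, 241, 243, 239, 229, 169, 140, 145, 161]
top rail 0.012 [180, 212, 209, 218, 239, 242, 239, 229, 198, 186, 182, 183, 181, 180, 181, 180, 179, 179, 179, 180, 181, 181, 180, 178, 176, 176, 177, 177, 177, 175, 169, 140, 146, 185, 229, 245, 242, 235, 212, 192, 204, 187]
top rail 0.025 [195, 242, 245, 243, 242, 243, 239, 226, 181, 173, 180, 178, 178, 179, 180, 179, 179, 180, 178, 177, 177, 178, 179, 180, 180, 178, 176, 178, 180, 178, 172, 157, 169, 209, 235, 245, 243, 243, 243, 243, 236, 203]
```

{"fn": "play_rows", "kwargs": {"targets": [[1,[0.02,0.2,0.33],0],[1,[0,0.2,0.3],0],[1,[0,0,0],0],[1,[0,0,0],0]]}}

```text
time: 16.1
tool_pos: [0.5957, 0.1971, 0.0986]
ee_rot: [3.14, 0.002, -0.0]
wrist_force: [0.5, 0.1, -1.8]
gripper_width: 0.0108
finger_force: 68.4
```

```bash
python3 - <<'E'
from h import *
need((.596,.185,.098),0)
q=snapshot("side"); g=cv2.cvtColor(q["img"],cv2.COLOR_RGB2GRAY).astype(int)
o=state()["tool_pos"]-[0,.087,.0205]
for a in(-.03,-.022,.022,.03):
    p=proj(q,o+[a+.0025,-.042,.006]); u,v=p.round().astype(int); print(p.round(1),v-6,g[v-6:v+6,u].tolist())
# tab end edge for reference
for a in(-.03,.03):
    p=proj(q,o+[a+.0025,.095,.006]); u,v=p.round().astype(int); print("tab end",p.round(1),v-6,g[v-6:v+6,u].tolist())
E
```

```text
at [0.5957 0.1971 0.0986] [ 3.14e+00  2.00e-03 -0.00e+00] now-frame shift/25mm [0.01 0.48 0.02] turn/.12 -0.0 | turned-frame [0.01 0.48 0.02] t 16.1 j7 -1.95
[228.1 222.3] 216 [166, 167, 168, 113, 73, 78, 57, 219, 231, 221, 218, 218]
[225.3 222.4] 216 [26, 24, 29, 15, 28, 19, 22, 10, 0, 41, 188, 220]
[210.2 222.6] 217 [112, 67, 20, 28, 27, 24, 34, 33, 30, 28, 18, 17]
[207.4 222.6] 217 [96, 56, 20, 27, 25, 27, 26, 39, 35, 29, 33, 22]
tab end [226.9 259.8] 254 [154, 154, 152, 142, 141, 157, 150, 104, 42, 16, 25, 19]
tab end [204.4 260.2] 254 [152, 155, 154, 148, 128, 146, 168, 143, 78, 3, 0, 217]
```

{"fn": "play_rows", "kwargs": {"targets": [[1,[0.01,0.3,0.02],0],[1,[0,0.4,0.01],0],[1,[0,0.4,0],0],[1,[0,0.2,0],0],[1,[0,0.2,0],0],[1,[0,0,0],0],[1,[0,0,0],0]]}}

```text
time: 16.73
tool_pos: [0.5967, 0.1602, 0.0989]
ee_rot: [-3.141, -0.0, -0.0]
wrist_force: [1.1, 1.2, -0.6]
gripper_width: 0.0108
finger_force: 68.4
```

{"fn": "play_rows", "kwargs": {"targets": [[1,[-0.01,0.2,0.05],0],[1,[0,0.2,0],0],[1,[0,0.2,0],0],[1,[0,0.2,0],0],[1,[0,0,0],0],[1,[0,0,0],0]]}}

```text
time: 17.23
tool_pos: [0.5964, 0.1399, 0.0976]
ee_rot: [3.141, -0.0, -0.001]
wrist_force: [0.4, 0.3, -1.5]
gripper_width: 0.0109
finger_force: 68.4
```

{"fn": "play_rows", "kwargs": {"targets": [[1,[0,0.3,0],0],[1,[0,0.3,0],0],[1,[0,0.3,0],0],[1,[0,0.3,0],0],[1,[0,0.3,0],0],[1,[0,0.3,0],0],[1,[0,0,0],0],[1,[0,0,0],0]]}}

```text
time: 17.9
tool_pos: [0.5964, 0.0948, 0.0976]
ee_rot: [3.141, -0.0, -0.001]
wrist_force: [-0.1, 0.4, -1.9]
gripper_width: 0.011
finger_force: 68.4
```

{"fn": "play_rows", "kwargs": {"targets": [[1,[0,0.3,0],0],[1,[0,0.3,0],0],[1,[0,0.3,0],0],[1,[0,0.3,0],0],[1,[0,0.18,0],0],[1,[0,0,0],0],[1,[0,0,0],0]]}}

```text
time: 18.48
tool_pos: [0.5964, 0.0607, 0.0975]
ee_rot: [3.142, -0.0, -0.0]
wrist_force: [-0.7, 0.7, -0.4]
gripper_width: 0.0109
finger_force: 68.4
```

```bash
python3 - <<'E'
from h import *
print(state()["tool_pos"],state()["wrist_force"])
E
```

```text
[0.59639848 0.06066875 0.09754859] [-0.72466702  0.67814998 -0.35208491]
```

{"fn": "play_rows", "kwargs": {"targets": [[1,[0,0.1,0],0],[1,[0,0.1,0],0],[1,[0,0,0],0],[1,[0,0,0],0]]}}

```text
time: 18.82
tool_pos: [0.5964, 0.056, 0.0975]
ee_rot: [3.141, -0.0, 0.0]
wrist_force: [0.7, 0.1, -1.7]
gripper_width: 0.0112
finger_force: 68.4
```

{"fn": "play_rows", "kwargs": {"targets": [[1,[0,0.06,0],0],[1,[0,0.06,0],0],[1,[0,0,0],0],[1,[0,0,0],0]]}}

```text
time: 19.15
tool_pos: [0.5963, 0.053, 0.0975]
ee_rot: [3.141, 0.0, 0.0]
wrist_force: [-0.0, -0.4, -0.8]
gripper_width: 0.0112
finger_force: 68.4
```

{"fn": "play_rows", "kwargs": {"targets": [[1,[0,0.05,0],0],[1,[0,0,0],0],[1,[0,0,0],0]]}}

```text
time: 19.4
tool_pos: [0.5965, 0.0526, 0.0976]
ee_rot: [-3.141, -0.0, 0.001]
wrist_force: [-1.1, 2.4, 0.7]
gripper_width: 0.0108
finger_force: 68.4
```

{"fn": "play_rows", "kwargs": {"targets": [[1,[0,0.05,0],0],[1,[0,0,0],0],[1,[0,0,0],0]]}}

```text
time: 19.65
tool_pos: [0.5971, 0.0515, 0.0978]
ee_rot: [-3.141, -0.002, 0.001]
wrist_force: [1.7, 3.5, -1.6]
gripper_width: 0.0113
finger_force: 68.5
```

{"fn": "play_rows", "kwargs": {"targets": [[1,[0,-0.1,0],0],[1,[0,-0.08,0],0],[1,[0,0,0.05],0],[1,[0,0,0.04],0],[1,[0,0,0],0],[1,[0,0,0],0]]}}

```text
time: 20.15
tool_pos: [0.5959, 0.0544, 0.0954]
ee_rot: [3.141, 0.001, -0.0]
wrist_force: [-2.1, 0.2, 3.8]
gripper_width: 0.0106
finger_force: 68.9
```

{"fn": "play_rows", "kwargs": {"targets": [[1,[0,-0.04,0],0],[1,[0,0,0],0],[0.6,[0,0,0],0],[0.6,[0,0,0],0],[0.6,[0,0,0],0],[0.6,[0,0,0],0]]}}

```text
time: 20.65
tool_pos: [0.5965, 0.0564, 0.0952]
ee_rot: [-3.141, -0.0, 0.001]
wrist_force: [0.1, -0.1, -0.1]
gripper_width: 0.0341
finger_force: 0.0
```

{"fn": "play_rows", "kwargs": {"targets": [[0.6,[0,0,-0.2],0],[0.6,[0,0,-0.6],0],[0.6,[0,0,-1],0],[0.6,[0,0,-1],0],[0.6,[0,0,-1],0],[0.6,[0,0,-1],0],[0.6,[0,0,0],0],[0.6,[0,0,0],0]]}}

```text
time: 21.32
tool_pos: [0.5974, 0.0563, 0.2171]
ee_rot: [-3.141, -0.004, 0.0]
wrist_force: [-0.3, -0.3, -0.3]
gripper_width: 0.034
finger_force: 0.0
```

{"fn": "play_rows", "kwargs": {"targets": [[0.6,[0,-1,0],0],[0.6,[0,-1,0],0],[0.6,[0,-1,0],0],[0.6,[0,-1,0],0],[0.6,[0,-1,0],0],[0.6,[0,-1,0],0],[0.6,[0,0,0],0],[0.6,[0,0,0],0]]}}

```text
time: 21.98
tool_pos: [0.5949, 0.2083, 0.2137]
ee_rot: [-3.141, 0.003, 0.004]
wrist_force: [0.0, -0.2, 0.6]
gripper_width: 0.0343
finger_force: 0.0
```

```bash
python3 - <<'E'
from h import *
st=state(); print(st["tool_pos"],st["gripper_width"],st["wrist_force"])
q=snapshot("side");s=snapshot("top"); cv2.imwrite("pics/end.png",q["img"][:,:,::-1])
ax=np.array([.597,-.030,.075])
for n,S in(("side",q),("top",s)):
    g=cv2.cvtColor(S["img"],cv2.COLOR_RGB2GRAY).astype(np.float32)
    def pr(a,b,zs):
        p=np.float32([proj(S,ax+np.array(x)) for x in zs]); return cv2.remap(g,p[:,0].reshape(1,-1),p[:,1].reshape(1,-1),cv2.INTER_LINEAR)[0].astype(int).tolist()
    b=1 if n=="side" else 0
    print(n,"tab end edge along y 84..104 by 2",pr(0,0,[(.028,y/1000,.006) for y in range(84,106,2)]))
    print(n,"tab top across x -30..30 by 3",pr(0,0,[(x/1000,.087,.048) for x in range(-30,31,3)]))
    print(n,"tab top along y 75..99 by 2",pr(0,0,[(0,y/1000,.048) for y in range(75,101,2)]))
    print(n,"head top along x -36..36 by 3",pr(0,0,[(x/1000,-.0*x,.064) for x in range(-36,37,3)]))
    print(n,"head upright z 24..84 by 4",pr(0,0,[(0,.011,z/1000) for z in range(12,92,4)]))
E
```

```text
[0.59486265 0.20829414 0.21373344] 0.03430572114490326 [ 0.01528398 -0.22043558  0.5644601 ]
side tab end edge along y 84..104 by 2 [102, 86, 74, 64, 54, 50, 51, 48, 43, 34, 25]
side tab top across x -30..30 by 3 [219, 220, 220, 220, 214, 206, 220, 218, 221, 225, 181, 64, 17, 22, 21, 16, 49, 117, 160, 166, 154]
side tab top along y 75..99 by 2 [185, 189, 190, 189, 190, 186, 181, 176, 155, 124, 97, 73, 64]
side head top along x -36..36 by 3 [220, 212, 172, 141, 124, 72, 31, 21, 19, 20, 31, 27, 21, 28, 30, 26, 22, 26, 30, 28, 28, 27, 29, 29, 30]
side head upright z 24..84 by 4 [39, 50, 48, 46, 27, 30, 29, 29, 34, 25, 20, 26, 24, 27, 26, 23, 24, 27, 23, 28]
top tab end edge along y 84..104 by 2 [178, 188, 199, 210, 192, 129, 84, 47, 44, 50, 49]
top tab top across x -30..30 by 3 [225, 226, 161, 131, 203, 252, 248, 247, 247, 247, 247, 246, 246, 246, 247, 241, 223, 215, 253, 237, 88]
top tab top along y 75..99 by 2 [184, 112, 129, 161, 223, 249, 247, 249, 237, 111, 29, 37, 40]
top head top along x -36..36 by 3 [215, 83, 21, 42, 72, 87, 85, 79, 75, 90, 152, 211, 216, 151, 63, 56, 55, 51, 53, 113, 205, 246, 242, 242, 235]
top head upright z 24..84 by 4 [62, 63, 64, 67, 71, 75, 79, 84, 91, 103, 111, 118, 125, 135, 141, 147, 154, 169, 179, 188]
```

```bash
python3 -c "
from h import *
print(close_job())"
```

```text
the job is handed in; nothing more can be done
None
```

The job is handed in at about 22 s. The spindle is fully home in the drive bore. The slotted plate lies under the rails with the neck about 4 mm short of touching the slot end, which is the nominal home position. The gripper is open and clear, and I never went near the other items, though I took no final picture of them.

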